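# Find the stamped crate and push it to the dispatch line

## Task

One of the two closed plywood crates has a black star-in-a-ring stamp on its underside. With the fingertips only, tip both crates over onto their sides to see underneath, then push the stamped one, as it lies, until it is centred across the white dispatch line, and leave the other lying where it fell. Do not lift or carry the crates, and leave the paint tin, the jar and the brush alone.

Things in the scene. Friction and masses are not known exactly. Their poses are not given: they have to be found in the camera images.
- crate_stamped: closed plywood crate, about 0.5 kg, evenly filled: 95 mm (own x) by 120 mm (own y), 150 mm tall (own z). Starts upright, its own x (95 mm) pointing roughly away from the robot. Stamped mid-underside with a black 52 mm star in a 7 mm wide ring, 80 mm across; otherwise both look alike. Left or right of the line. Origin: centre of its underside; z points from the underside to the lid.
- crate_stamped_center (a point): Centre of the stamped crate, 75 mm from its underside; axes as the crate's. Pushed at the top of its far face towards the robot, the crate tips over its near bottom edge, overbalances at about 32 degrees and drops onto its near face, so that its underside faces away from the robot.
- crate_plain: closed plywood crate, about 0.5 kg, evenly filled: 95 mm (own x) by 120 mm (own y), 150 mm tall (own z). Starts upright, its own x (95 mm) pointing roughly away from the robot. This one has a bare underside. Origin: centre of its underside; z points from the underside to the lid.
- crate_plain_center (a point): Centre of the unstamped crate, 75 mm from its underside; axes as the crate's. Pushed at the top of its far face towards the robot, the crate tips over its near bottom edge, overbalances at about 32 degrees and drops onto its near face, so that its underside faces away from the robot.
- line: White dispatch line painted on the bench between the two crates, 320 mm long (own x, roughly away from the robot) and 30 mm wide (own y), flat, nothing to catch on. Origin: its middle, at bench height.
- tin: Bystander: loose paint tin 70 mm across, 85 mm tall, beyond the far end of the line. Origin: centre of its foot.
- jar: Bystander: loose glass jar 60 mm across, 75 mm tall, at the far right. Origin: centre of its foot.
- brush: Bystander: loose paint brush lying flat at the far left, about 200 mm long, 20 mm high. Origin: about its middle, on the bench.
Not all that is in view belongs to the job. What is shaped like the crate_stamped but yellow is not meant. What is shaped like the crate_plain but purple is not meant.

How it is judged (in metres and radians):
On the way:
1. both crates lie at rest on their sides (angle between crate_stamped's own z axis and vertical between 1.42 and 1.72 rad and linear speed of each of crate_stamped, crate_plain below 0.02 m/s and height (world z) of each of crate_stamped_center, crate_plain_center below 0.066 m and angle between crate_plain's own z axis and vertical between 1.42 and 1.72 rad), for 0.2 s.
At the end, for the whole second after the job is handed in: Both crates lie on a side at rest; the stamped one's centre is within 25 mm of the dispatch line's centreline, along its length; the other's centre is over 110 mm from the centreline and within 220 mm of where it started (tipping alone moves it about 125 mm) (all of step 1 and y of crate_stamped_center in the frame of line between -0.025 and 0.025 m and x of crate_stamped_center in the frame of line between -0.16 and 0.16 m and (y of crate_plain_center in the frame of line below -0.11 m or y of crate_plain_center in the frame of line above 0.11 m) and distance of crate_plain_center from where it was at the start of the episode below 0.22 m); the robot touches nothing.
It fails at once if a crate is lifted or carried off the bench ((height (world z) of crate_stamped_center above 0.125 m or (angle between crate_stamped's own z axis and vertical below 0.15 rad and height (world z) of crate_stamped_center above 0.1 m) or (angle between crate_stamped's own z axis and vertical above 1.42 rad and height (world z) of crate_stamped_center above 0.09 m)) or (height (world z) of crate_plain_center above 0.125 m or (angle between crate_plain's own z axis and vertical below 0.15 rad and height (world z) of crate_plain_center above 0.1 m) or (angle between crate_plain's own z axis and vertical above 1.42 rad and height (world z) of crate_plain_center above 0.09 m))).
It fails at once if the paint tin is disturbed (distance of tin from where it was at the start of the episode above 0.03 m or angle between tin's own z axis and vertical above 0.4 rad).
It fails at once if the jar is disturbed (distance of jar from where it was at the start of the episode above 0.03 m or angle between jar's own z axis and vertical above 0.4 rad).
It fails at once if the brush is disturbed (distance of brush from where it was at the start of the episode above 0.03 m).
It also fails if it takes over 72 s, if anything falls off the work surface, if the arm or the gripper's body presses on something with over 40 N, if the wrist force passes 120 N, or if a joint passes its speed limit or range.

## Robot

A 6-joint arm with a two-finger parallel gripper is mounted at the origin on the work surface. World frame = base frame: x ahead of the robot, y to its left, z up, the work surface at z = 0. Lengths are in mm, angles in rad, forces in N, time in s.
With the tool pointing down it reaches from about 300 to 775 mm from the base axis. Payload 14.6 kg.
Tool frame: the origin (TCP) lies midway between the tips of the shut fingers; the grasp point (between the pads) lies 19 mm behind it; x points along the fingers, z is the direction in which the jaws open and shut, and the axes are right-handed (so a half turn about x gives the same grasp; the last joint's range is limited). The gripper opens to 94 mm and grips with 3 to 60 N. Pads are 16 mm wide; open, the fingers measure 119 mm over their backs; the gripper's body (75 mm by 177 mm) begins 78 mm behind the grasp point.
Start: joints at [1.253, 0.3, 1.521, -0, 1.321, -0.067], TCP at [136.496, 532.783, 205.446] pointing down, gripper open.
Joint ranges: [-3.03, 3.03], [-0.79, 2.21], [0.23, 2.52], [-1.04, 4.18], [0, 3.07], [-2.55, 2.55]. Speed limits (rad/s): [2.22, 2.22, 2.57, 3.14, 3.14, 3.14].

## Interface

Orientations are given as [roll, pitch, yaw] about the fixed x, y, z axes, in that order (R = Rz(yaw) Ry(pitch) Rx(roll)).
In Python, from cell import * gives the robot as it stands.
- The arm moves only by the tool play_rows, never from a script. Its argument "motion" is one flat list of numbers, 7 for each row, row after row: the turn, a rotation vector about the tool's x, y, z in rad, then the shift along the tool's x, y, z in m, then the closure, from -1 (fully open) to 1 (shut), so that 0 is half open. In form: [rx, ry, rz, x, y, z, fingers, rx, ry, rz, x, y, z, fingers, ...]. A call has 1 to 20 rows; each row shifts and turns the pose as measured when the row begins, along the tool's axes as they then stand; what a row does not reach is not made up. A row lasts 1/10 s, in which the tool goes at most 50 mm and 8.59 degrees, less where a joint would pass 70% of its speed; a pose out of reach is approached as far as the arm can. A call with a gripper value outside its range is refused whole. The fingers move at their own pace and stop on an object; "newtons" is the grip in N (left out, the last holds). Time passes only in rows, so rows that do not move let the fingers close. It gives the time, the measured TCP pose, the force and the opening at its end, in the units of the state.
- read_state(): the state, without advancing time (a new reading comes with each control period).
- camera(name): name is "scene" or "top"; returns (picture, depth): 480x640x3 uint8, blue, green, red; 480x640 float32, mm along the optical axis (not along the pixel's ray), 0 where there is no reading.
- camera_params(name): a dict with "fx", "fy", "cx", "cy" (pixels), "k1" (the pictures are not rectified: a ray, as slopes to the right and down, at radius r is drawn at 1 + k1 r^2 times it, then the intrinsics apply), "T" (4x4, takes a point from camera to world coordinates). Camera axes: x right, y down, z forward; pixel columns grow to the right and rows downward; lengths in mm; the calibration is good to about 2 mm. A picture is of the moment at which its call begins. camera_params takes no time and is no camera call.
- sign_off(): hands the job in, once; it reports no verdict.
Trained networks look in the newest picture that a camera, given by its name, has taken for a name from the list of things; names that differ only in an ending like _2 or _b are one class to them, and where a whole thing is asked for, a point or a joint stands for the part that bears it (a point fixed in the world has none). Each returns a list of dicts, best first, with "conf" (0 to 1); they miss things now and then, are a little off and sometimes report something else, mostly with a low value. They report only what shows in the picture. A call takes as long as a camera call. They do not tell look-alikes from the thing itself.
- masks_of(camera, name): "region" (480x640 bool, what is visible of it).
- place_of(camera, name): "at" ([x, y, z] in mm, in the coordinates of the camera as it stood for that picture, good to about 4 mm: a listed point, or the origin of a listed thing).
The state is a dict: "clock": time; "joints": joint angles; "qd": joint speeds; "effort": joint torques, N m; "eef_pos": TCP position; "eef_rot": TCP orientation; "wrist_force": force on the tool from outside, world axes, zero at the start; "moment": the same for the moment, N m; "finger_gap": finger opening in mm.
Only numpy, scipy, OpenCV 4.12 (cv2) and the standard library are available. Lean on these libraries where they do the work, as an engineer would, in place of code of your own. Each camera call takes 0.05 s, during which the arm holds its last target.

## Working session

There is one attempt and no reset: what is moved stays moved. The work goes in short steps, Python scripts to look and compute and a tool call to move; the robot and the scene stay as the last step left them, time stands still between calls to the robot, and variables do not carry over. Pictures are saved under pics/ and viewed, and the job is handed in when it is done.

Besides the shell and the picture viewer there is one more tool, called after "Emit:" as name(argument=value, ...), one argument or row to a line, values as JSON. play_rows: Moves the arm, as the interface text tells. Its arguments: {"type":"object","properties":{"motion":{"type":"array","items":{"type":"number"}},"newtons":{"type":"number"}},"required":["motion"]}

```bash
ls; mkdir -p pics
cat > h.py <<'E'
from cell import *
import numpy as np, cv2
def world(cam,u,v,d):
    p=camera_params(cam); 
    x=(np.asarray(u,float)-p['cx'])/p['fx']; y=(np.asarray(v,float)-p['cy'])/p['fy']
    a,b=x.copy(),y.copy()
    for _ in range(20):
        s=1+p['k1']*(a*a+b*b); a,b=x/s,y/s
    P=np.stack([a*d,b*d,d*np.ones_like(a),np.ones_like(a)],-1)
    return (P@np.array(p['T']).T)[...,:3]
def cloud(cam,depth):
    v,u=np.mgrid[0:480,0:640]
    return world(cam,u,v,depth)
E
python3 - <<'E'
from h import *
for c in("scene","top"):
    im,d=camera(c); cv2.imwrite(f"pics/{c}0.png",im); np.save(f"{c}0.npy",d)
    p=camera_params(c); print(c,p['fx'],p['k1'],np.round(p['T'],3).tolist())
    for n in("crate_stamped","crate_plain","line","tin","jar","brush"):
        for r in place_of(c,n)[:4]:
            T=np.array(p['T']); print(n,round(r['conf'],2),(T@np.r_[r['at'],1])[:3].round(0))
print(read_state())
E
```

```text
pics
scene 608.5606536547832 0.04792337523421873 [[0.087, 0.534, -0.841, 1770.145], [0.996, -0.041, 0.078, -109.351], [0.007, -0.844, -0.536, 851.144], [0.0, 0.0, 0.0, 1.0]]
crate_stamped 0.81 [402. 489.  -1.]
crate_stamped 0.75 [642. 264.  -3.]
crate_stamped 0.6 [303. 221.   1.]
crate_plain 0.95 [ 497. -477.    0.]
crate_plain 0.91 [ 623. -279.   -1.]
crate_plain 0.48 [642. 439.   3.]
line 0.65 [491.  25.   3.]
tin 0.73 [771.  43.  -1.]
jar 0.86 [ 656. -440.    4.]
brush 0.81 [641. 437.   0.]
top 474.58946906771706 -0.03208755539571541 [[0.007, -0.994, 0.11, 402.124], [-1.0, -0.005, 0.021, -10.001], [-0.021, -0.11, -0.994, 1270.351], [0.0, 0.0, 0.0, 1.0]]
crate_stamped 0.83 [645. 266.   5.]
crate_stamped 0.73 [404. 490.  -3.]
crate_stamped 0.66 [308. 223.   4.]
crate_plain 0.85 [ 496. -479.    2.]
crate_plain 0.73 [ 624. -277.    4.]
line 0.91 [491.  20.   2.]
tin 0.9 [778.  42.  -0.]
jar 0.84 [ 651. -444.   -1.]
brush 0.61 [640. 437.   1.]
{'clock': 0.7, 'joints': array([ 1.25337138e+00,  2.99896552e-01,  1.52101737e+00, -7.19443893e-06,
        1.32071504e+00, -6.65850056e-02]), 'qd': array([-0.00104741, -0.00082098,  0.00137677,  0.00023666, -0.0005587 ,
        0.00088337]), 'effort': array([ 2.77049796e-03, -5.31587219e+01, -3.52890408e+01,  7.09081278e-02,
        2.13366724e-02, -3.72072293e-05]), 'eef_pos': array([136.50978383, 532.76799654, 205.4401175 ]), 'eef_rot': array([-3.01850252,  1.57075936, -1.69854435]), 'wrist_force': array([ 1.57366487,  0.40571395, -0.92358245]), 'moment': array([-0.01870153, -0.04816745, -0.00035505]), 'finger_gap': 94.13441501292176}
```

View pics/scene0.png

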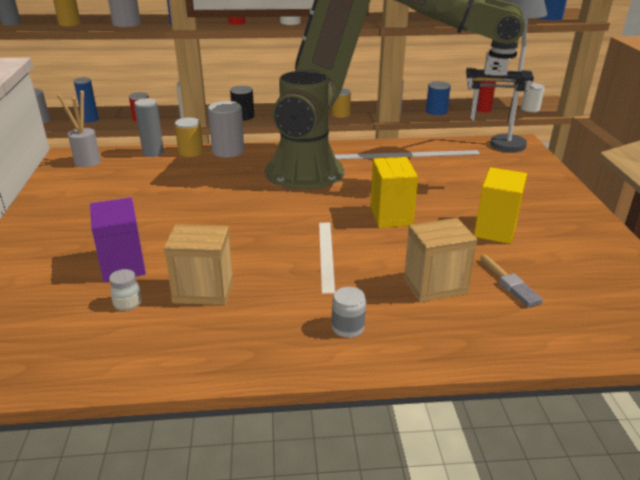

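View pics/top0.png

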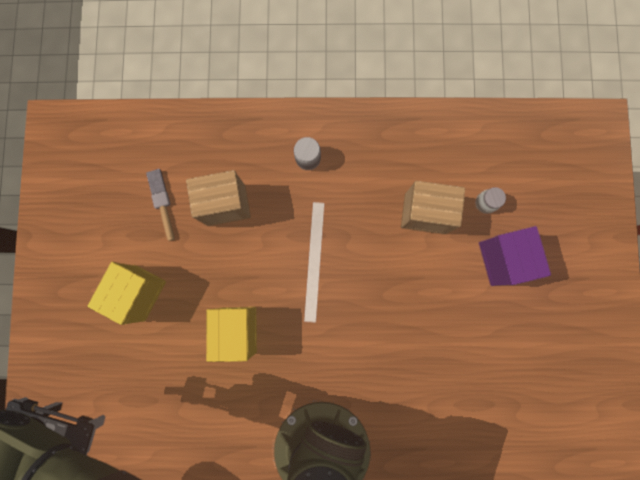

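```bash
cat > m.py <<'E'
from h import *
import sys
def crates(d,cam="top",lo=40,regions=((350,800,130,400),(350,800,-400,-150))):
    C=cloud(cam,d); ok=d>0
    for (x0,x1,y0,y1) in regions:
        m=ok&(C[...,0]>x0)&(C[...,0]<x1)&(C[...,1]>y0)&(C[...,1]<y1)&(C[...,2]>lo)
        P=C[m]; zt=np.percentile(P[:,2],90); Q=P[abs(P[:,2]-zt)<8]
        r=cv2.minAreaRect(Q[:,:2].astype(np.float32)); print(cam,"ztop",zt.round(),"rect",np.round(r[0]),np.round(r[1]),round(r[2],1),"n",len(Q)); print(cv2.boxPoints(r).round().tolist())
if __name__=="__main__":
    crates(np.load("top0.npy"))
    im=cv2.imread("pics/top0.png");C=cloud("top",np.load("top0.npy"))
    m=(im.min(2)>200)&(abs(C[...,2])<15)&(abs(C[...,1]-20)<100)&(C[...,0]>280)&(C[...,0]<720)
    r=cv2.minAreaRect(C[m][:,:2].astype(np.float32)); print("line",r,cv2.boxPoints(r).round().tolist(), m.sum())
E
python3 m.py
```

```text
top ztop 154.0 rect [517. 240.] [353. 123.] 11.0 n 2268
[[332.0, 267.0], [356.0, 146.0], [702.0, 213.0], [679.0, 334.0]]
top ztop 154.0 rect [ 620. -277.] [123.  98.] 81.9 n 2012
[[563.0, -331.0], [660.0, -345.0], [677.0, -223.0], [580.0, -209.0]]
line ((0.0, 0.0), (0.0, 0.0), 0.0) [[0.0, 0.0], [0.0, 0.0], [0.0, 0.0], [0.0, 0.0]] 0
```

The two natural plywood crates are at scene px (438,260) on the left and (200,262) on the right, or top px (215,195) and (435,205). The yellow boxes at top px (122,293) and (228,335) and the purple box at (515,257) are decoys.

Run:
```python
from m import *
d=np.load("top0.npy"); crates(d,regions=((560,800,130,400),(540,800,-400,-150)))
im=cv2.imread("pics/top0.png");C=cloud("top",d)
print(im[260,314],C[260,314])
m=(im.min(2)>130)&(C[...,0]>280)&(C[...,0]<700)&(abs(C[...,1]-20)<60)&(C[...,2]<15)
r=cv2.minAreaRect(C[m][:,:2].astype(np.float32)); print("line",np.round(r[0]),np.round(r[1]),r[2],cv2.boxPoints(r).round().tolist(), m.sum())
g=C[m]; print(g[:,:2].mean(0)); u,s,vt=np.linalg.svd(g[:,:2]-g[:,:2].mean(0)); print(vt[0])
# tin, jar heights
from scipy.spatial.transform import Rotation as R
st=read_state(); print(R.from_euler('xyz',st['eef_rot']).as_matrix().round(3))
big=cv2.resize(cv2.imread("pics/scene0.png")[200:320,150:500],None,fx=2.2,fy=2.2,interpolation=cv2.INTER_CUBIC); cv2.imwrite("pics/crop0.png",big)
```

```text
top ztop 154.0 rect [642. 264.] [ 98. 123.] 10.8 n 1951
[[582.0, 315.0], [605.0, 194.0], [702.0, 213.0], [679.0, 333.0]]
top ztop 154.0 rect [ 620. -277.] [123.  98.] 81.9 n 2012
[[563.0, -331.0], [660.0, -345.0], [677.0, -223.0], [580.0, -209.0]]
[177 192 207] [493.40733713  21.01180078   4.85712994]
line [491.  21.] [ 30. 321.] 86.29077911376953 [[330.0, 17.0], [651.0, -4.0], [653.0, 26.0], [332.0, 47.0]] 1333
[487.70214993  21.524567  ]
[-0.99782658  0.06589479]
[[-0.    -0.969  0.248]
 [-0.     0.248  0.969]
 [-1.    -0.    -0.   ]]
```

View pics/crop0.png

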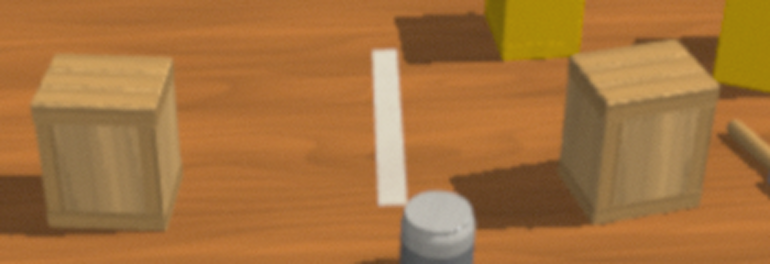

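Both targets are confirmed: natural plywood on either side of the line, centres (642,264) and (620,-277). I'll start with the left one by raising, shutting and turning the gripper, then moving over to behind its far face.

Emit:
play_rows(
  motion=[-0.148,0,0,-0.03,0,0,1,-0.148,0,0,-0.03,0,0,1,-0.147,0,0,-0.03,0,0,1,0,0,0,0,-0.037,-0.026,1,0,0,0,0,-0.037,-0.026,1,0,0,0,0,-0.037,-0.026,1,0,0,0,0,-0.037,-0.026,1,0,0,0,0,-0.037,-0.026,1,0,0,0,0,-0.037,-0.026,1,0,0,0,0,-0.037,-0.026,1,0,0,0,0,-0.037,-0.026,1,0,0,0,0,-0.037,-0.026,1,0,0,0,0,-0.037,-0.026,1],
)

```text
clock: 2.0
eef_pos: [563.6, 350.0, 300.4]
eef_rot: [-1.054, 1.569, 0.734]
wrist_force: [-0.2, -0.2, 1.0]
finger_gap: 0.5
```

```bash
cat > go.py <<'E'
from h import *
import sys
from scipy.spatial.transform import Rotation as R
st=read_state(); M=R.from_euler('xyz',st['eef_rot']).as_matrix()
print("t",round(st['clock'],2),"pos",st['eef_pos'].round(1),"jaw yaw",np.degrees(np.arctan2(M[1,2],M[0,2])).round(2),"xaxis",M[:,0].round(3),"F",st['wrist_force'].round(1),"gap",st['finger_gap'].round(1),"j",st['joints'].round(2))
if len(sys.argv)>1:
    t=np.array([float(a) for a in sys.argv[1:4]]); d=M.T@(t-st['eef_pos'])/1000; print("shift",d.round(4),"norm",np.linalg.norm(d).round(3))
    if len(sys.argv)>4:
        yaw=np.radians(float(sys.argv[4])); z=np.array([np.cos(yaw),np.sin(yaw),0]); x=np.array([0,0,-1.]); G=np.stack([x,np.cross(z,x),z],1)
        print("turn",R.from_matrix(M.T@G).as_rotvec().round(3)); print("shift in turned frame",(G.T@(t-st['eef_pos'])/1000).round(4))
E
python3 go.py 712 277 270 100.9
```

```text
Traceback (most recent call last):
  File "go.py", line 5, in <module>
    print("t",round(st['clock'],2),"pos",st['eef_pos'].round(1),"jaw yaw",np.degrees(np.arctan2(M[1,2],M[0,2])).round(2),"xaxis",M[:,0].round(3),"F",st['wrist_force'].round(1),"gap",st['finger_gap'].round(1),"j",st['joints'].round(2))
                                                                                                                                                                                      ^^^^^^^^^^^^^^^^^^^^^^
AttributeError: 'float' object has no attribute 'round'
```

```bash
sed -i "s/st\['finger_gap'\].round(1)/round(st['finger_gap'],1)/" go.py; python3 go.py 712 277 240 100.9
```

```text
t 2.0 pos [563.6 350.  300.4] jaw yaw 102.43 xaxis [ 0.002  0.001 -1.   ] F [-0.2 -0.2  1. ] gap 0.5 j [ 0.5   0.53  0.99  0.    1.62 -1.29]
shift [ 0.0606 -0.1291 -0.1033] norm 0.176
turn [0.027 0.001 0.002]
shift in turned frame [ 0.0604 -0.1319 -0.0998]
```

Emit:
play_rows(
  motion=[0.027,0,0,0.012,-0.027,-0.02,1,0,0,0,0.012,-0.027,-0.02,1,0,0,0,0.012,-0.027,-0.02,1,0,0,0,0.012,-0.027,-0.02,1,0,0,0,0.012,-0.024,-0.02,1,0,0,0,0,0,0,1],
)

```text
clock: 2.6
eef_pos: [722.2, 269.1, 234.7]
eef_rot: [0.941, 1.57, 2.695]
wrist_force: [-0.3, 0.2, -1.8]
finger_gap: 0.5
```

```bash
python3 go.py 712 277 128 100.9
```

```text
t 2.6 pos [722.2 269.1 234.7] jaw yaw 100.5 xaxis [-0.001  0.    -1.   ] F [-0.3  0.2 -1.8] gap 0.5 j [ 0.31  0.86  0.61  0.    1.68 -1.45]
shift [0.1068 0.0085 0.0095] norm 0.108
turn [-0.007  0.001 -0.001]
shift in turned frame [0.1067 0.0086 0.0096]
```

Emit:
play_rows(
  motion=[0,0,0,0.035,0.004,0.005,1,0,0,0,0.035,0.004,0.004,1,0,0,0,0.03,0,0,1,0,0,0,0,0,0,1],
)

```text
clock: 3.0
eef_pos: [711.9, 277.5, 132.3]
eef_rot: [-0.514, 1.569, 1.24]
wrist_force: [0.3, 0.6, -0.9]
finger_gap: 0.5
```

```bash
python3 go.py 690 273 135
python3 - <<'E'
from h import *
for c in ("scene","top"):
    im,d=camera(c); y,x=(170,330) if c=="scene" else (130,130)
    cv2.imwrite(f"pics/{c}1.png",cv2.resize(im[y:y+160,x:x+200],None,fx=3,fy=3))
E
```

```text
t 3.0 pos [711.9 277.5 132.3] jaw yaw 100.47 xaxis [ 0.     0.001 -1.   ] F [ 0.3  0.6 -0.9] gap 0.5 j [ 0.32  0.87  0.82  0.    1.45 -1.43]
shift [-0.0027  0.0223 -0.0004] norm 0.023
```

View pics/scene1.png

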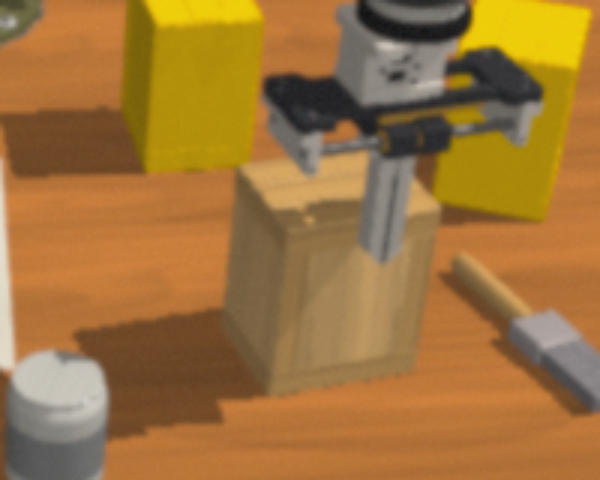

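View pics/top1.png

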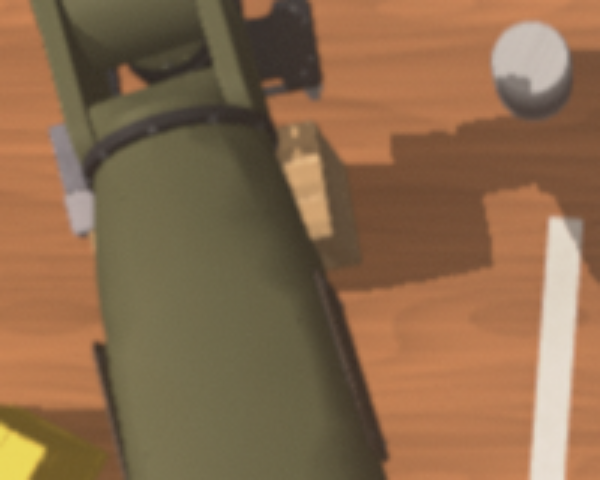

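The shut fingers sit just beyond the far face, near its mid-width (crop px (383,250)). Now I'll push toward the robot.

Emit:
play_rows(
  motion=[0,0,0,0,0.012,0,1,0,0,0,0,0.014,0,1,0,0,0,-0.001,0.015,0,1,0,0,0,-0.002,0.015,0,1,0,0,0,-0.002,0.015,0,1],
)

```text
clock: 3.6
eef_pos: [647.4, 266.8, 158.2]
eef_rot: [-1.401, 1.539, 0.352]
wrist_force: [0.6, 0.6, -0.2]
finger_gap: 0.7
```

```bash
python3 go.py
python3 - <<'E'
from h import *
for c in ("scene",):
    im,d=camera(c); y,x=(170,330) if c=="scene" else (130,130)
    cv2.imwrite(f"pics/{c}2.png",cv2.resize(im[y:y+160,x:x+200],None,fx=3,fy=3))
E
```

```text
t 3.6 pos [647.4 266.8 158.2] jaw yaw 100.48 xaxis [ 0.03   0.011 -0.999] F [ 0.6  0.6 -0.2] gap 0.7 j [ 0.34  0.66  1.11  0.    1.34 -1.42]
```

View pics/scene2.png

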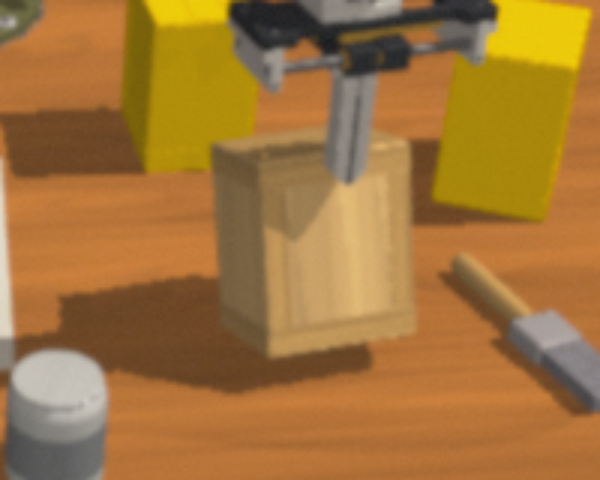

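Emit:
play_rows(
  motion=[0,0,0,0.002,0.018,0,1,0,0,0,0.002,0.018,0,1,0,0,0,0.002,0.016,0,1,0,0,0,0,0.014,0,1,0,0,0,0,0.005,0,1,0,0,0,-0.02,0,0,1,0,0,0,-0.04,0,0,1,0,0,0,-0.04,0,0,1],
)

```text
clock: 4.45
eef_pos: [574.3, 254.2, 265.5]
eef_rot: [-1.395, 1.523, 0.36]
wrist_force: [0.1, 0.4, 0.6]
finger_gap: 0.4
```

```bash
python3 go.py 692 -288 260 82
python3 - <<'E'
from h import *
for c in ("scene",):
    im,d=camera(c); y,x=(170,330) if c=="scene" else (130,130)
    cv2.imwrite(f"pics/{c}3.png",cv2.resize(im[y:y+160,x:x+200],None,fx=3,fy=3))
E
```

```text
t 4.45 pos [574.3 254.2 265.5] jaw yaw 100.55 xaxis [ 0.045  0.017 -0.999] F [0.1 0.4 0.6] gap 0.4 j [ 0.36  0.41  1.23  0.    1.45 -1.4 ]
shift [ 0.0016 -0.0164 -0.5546] norm 0.555
turn [0.323 0.016 0.045]
shift in turned frame [ 0.0055 -0.192  -0.5206]
```

View pics/scene3.png

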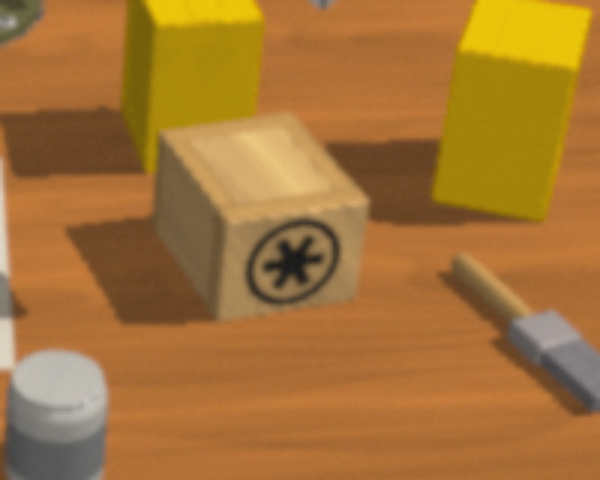

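The left crate lies on its side with the star-in-ring showing (crop px (293,262)), so it is the stamped one. Next is the right crate.

Emit:
play_rows(
  motion=[0.108,0.005,0.015,0,0,0,1,0.108,0.005,0.015,0,0,0,1,0.108,0.005,0.015,0,0,0,1,0,0,0,0,-0.015,-0.04,1,0,0,0,0,-0.015,-0.04,1,0,0,0,0,-0.015,-0.04,1,0,0,0,0,-0.015,-0.04,1,0,0,0,0,-0.015,-0.04,1,0,0,0,0,-0.015,-0.04,1,0,0,0,0,-0.015,-0.04,1,0,0,0,0,-0.015,-0.04,1,0,0,0,0,-0.015,-0.04,1,0,0,0,0,-0.015,-0.04,1,0,0,0,0,-0.015,-0.04,1,0,0,0,0,-0.015,-0.04,1,0,0,0,0,0,0,1],
)

```text
clock: 6.1
eef_pos: [693.5, -266.9, 295.8]
eef_rot: [-1.273, 1.526, 0.146]
wrist_force: [-0.8, 0.8, -0.4]
finger_gap: 0.4
```

```bash
python3 go.py 691 -287 260 82
```

```text
t 6.1 pos [ 693.5 -266.9  295.8] jaw yaw 81.35 xaxis [ 0.044  0.006 -0.999] F [-0.8  0.8 -0.4] gap 0.4 j [-0.43  0.73  0.68  0.02  1.69 -1.84]
shift [ 0.0355  0.0009 -0.0207] norm 0.041
turn [-0.012  0.013  0.042]
shift in turned frame [ 0.0358 -0.0003 -0.0203]
```

Emit:
play_rows(
  motion=[-0.012,0.013,0.042,0.018,0,-0.01,1,0,0,0,0.018,0,-0.01,1,0,0,0,0,0,0,1],
)

```text
clock: 6.4
eef_pos: [692.5, -288.5, 261.6]
eef_rot: [-2.011, 1.566, -0.581]
wrist_force: [0.0, 0.1, -1.0]
finger_gap: 0.4
```

```bash
python3 go.py 691 -287 134 82
```

```text
t 6.4 pos [ 692.5 -288.5  261.6] jaw yaw 81.95 xaxis [ 0.004 -0.002 -1.   ] F [ 0.   0.1 -1. ] gap 0.4 j [-0.44  0.78  0.68 -0.    1.68 -1.87]
shift [0.1276 0.0023 0.0015] norm 0.128
turn [-0.001 -0.002  0.004]
shift in turned frame [0.1276 0.0017 0.0013]
```

Emit:
play_rows(
  motion=[0,0,0,0.044,0,0,1,0,0,0,0.042,0,0,1,0,0,0,0.04,0,0,1,0,0,0,0,0,0,1],
)

```text
clock: 6.8
eef_pos: [696.4, -286.7, 140.3]
eef_rot: [-1.858, 1.555, -0.426]
wrist_force: [-0.6, 0.7, -0.3]
finger_gap: 0.3
```

```bash
python3 go.py 665 -284 132
python3 - <<'E'
from h import *
im,d=camera("scene"); cv2.imwrite("pics/scene4.png",cv2.resize(im[170:330,90:290],None,fx=3,fy=3))
E
```

```text
t 6.8 pos [ 696.4 -286.7  140.3] jaw yaw 82.05 xaxis [ 0.014 -0.006 -1.   ] F [-0.6  0.7 -0.3] gap 0.3 j [-0.44  0.82  0.88  0.    1.42 -1.87]
shift [ 0.0078  0.0316 -0.0016] norm 0.033
```

View pics/scene4.png

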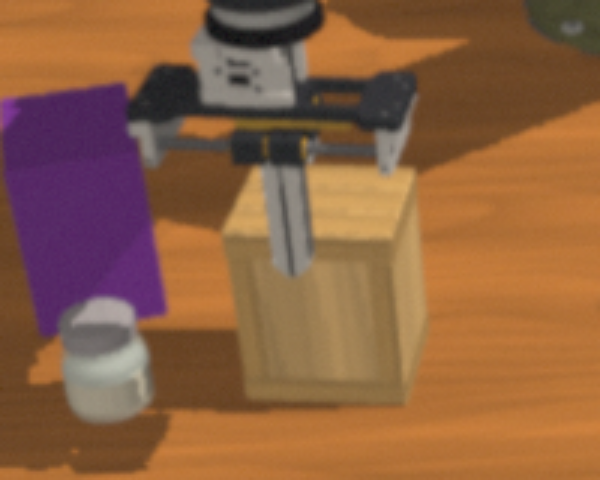

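The fingers are behind the far face, slightly left of centre in the image (crop px (291,270)). I'll shift them a little inward and push.

Emit:
play_rows(
  motion=[0,0,0,0.006,0.008,0.006,1,0,0,0,0,0.014,0,1,0,0,0,0.001,0.016,0,1,0,0,0,0.001,0.016,0,1,0,0,0,0.001,0.017,0,1,0,0,0,0.001,0.018,0,1,0,0,0,0.002,0.018,0,1,0,0,0,0.002,0.018,0,1],
)

```text
clock: 7.65
eef_pos: [585.9, -265.0, 163.8]
eef_rot: [-1.86, 1.499, -0.423]
wrist_force: [-0.7, -0.8, 0.1]
finger_gap: 0.5
```

```bash
python3 go.py
python3 - <<'E'
from h import *
im,d=camera("scene"); cv2.imwrite("pics/scene5.png",cv2.resize(im[170:330,90:290],None,fx=3,fy=3))
E
```

```text
t 7.65 pos [ 585.9 -265.   163.8] jaw yaw 82.27 xaxis [ 0.066 -0.03  -0.997] F [-0.7 -0.8  0.1] gap 0.5 j [-0.48  0.5   1.35  0.    1.23 -1.92]
```

View pics/scene5.png

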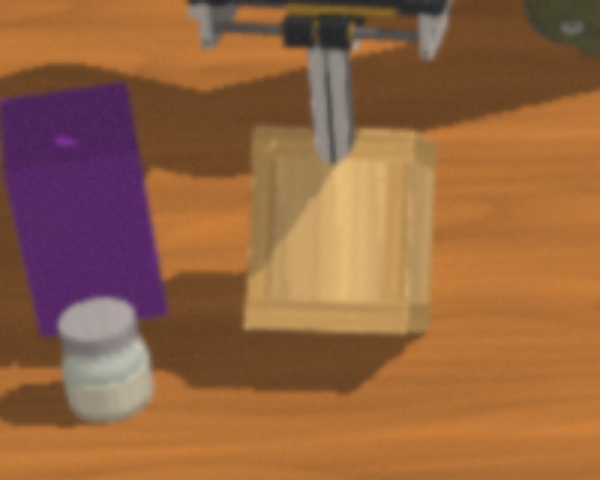

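Emit:
play_rows(
  motion=[0,0,0,0.002,0.018,0,1,0,0,0,0.001,0.016,0,1,0,0,0,0,0.01,0,1,0,0,0,-0.02,0,0,1,0,0,0,-0.04,0,0,1,0,0,0,-0.04,0,0,1,0,0,0,0,0,0.04,1,0,0,0,0,0,0.045,1,0,0,0,0,0,0.045,1,0,0,0,0,0,0.045,1,0,0,0,0,0,0.045,1],
)

```text
clock: 8.8
eef_pos: [570.6, -35.7, 287.1]
eef_rot: [-1.842, 1.458, -0.412]
wrist_force: [0.6, -0.7, -0.3]
finger_gap: 0.1
```

```bash
python3 go.py 500 400 200 100
python3 - <<'E'
from m import *
im,d=camera("scene"); cv2.imwrite("pics/scene6.png",im)
crates(d,"scene",lo=60,regions=((400,660,120,320),(400,660,-360,-180)))
im,d=camera("top"); cv2.imwrite("pics/top6.png",im)
crates(d,"top",lo=60,regions=((400,660,120,320),(400,660,-360,-180)))
E
```

```text
t 8.8 pos [570.6 -35.7 287.1] jaw yaw 81.82 xaxis [ 0.103 -0.045 -0.994] F [ 0.6 -0.7 -0.3] gap 0.1 j [-0.11  0.24  1.42 -0.03  1.38 -1.54]
shift [0.0597 0.1391 0.4236] norm 0.45
turn [-0.315 -0.047  0.103]
shift in turned frame [ 0.0871 -0.0061  0.4413]
scene ztop 98.0 rect [518. 239.] [159. 126.] 11.5 n 1691
[[428.0, 285.0], [453.0, 162.0], [608.0, 194.0], [583.0, 317.0]]
scene ztop 98.0 rect [ 500. -258.] [121. 162.] 82.7 n 1734
[[412.0, -308.0], [572.0, -328.0], [588.0, -208.0], [428.0, -187.0]]
top ztop 99.0 rect [518. 239.] [151. 122.] 11.1 n 2854
[[432.0, 284.0], [456.0, 164.0], [604.0, 193.0], [581.0, 313.0]]
top ztop 99.0 rect [ 499. -260.] [123. 151.] 82.2 n 2942
[[416.0, -311.0], [565.0, -331.0], [582.0, -209.0], [432.0, -189.0]]
```

View pics/scene6.png

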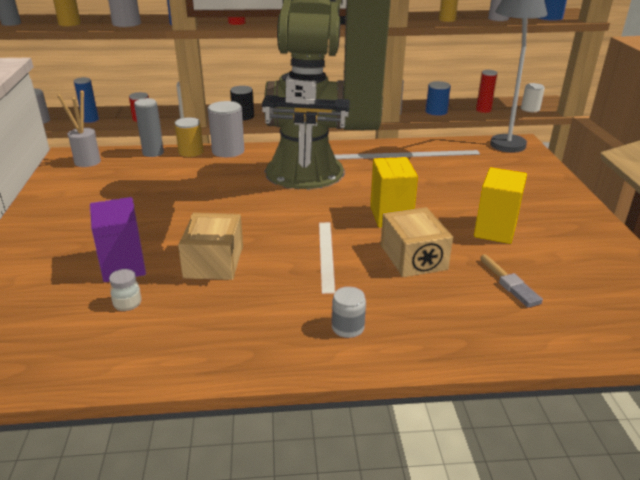

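View pics/top6.png

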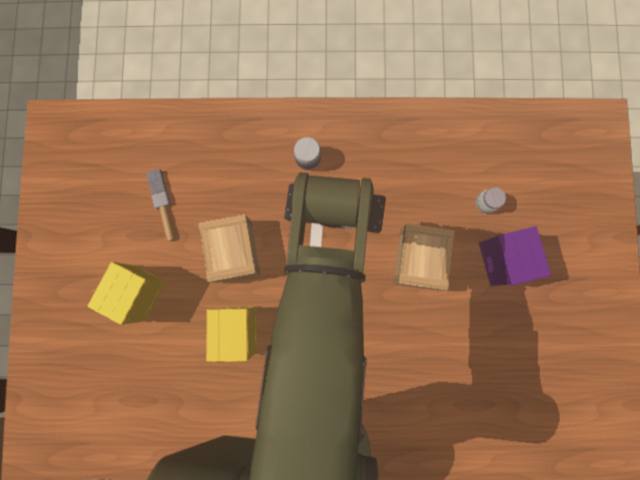

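Both crates are lying on their sides. The stamped one is at (518,239), yaw 11°; the plain one at (499,-260) shows a bare underside. I'll open the gripper, align the jaws with the stamped crate's long side, and go to its outer side.

```bash
python3 go.py 498 345 230 11.1
```

```text
t 8.9 pos [571.  -32.8 287.1] jaw yaw 82.11 xaxis [ 0.103 -0.044 -0.994] F [ 1.3 -0.6  0.2] gap 0.2 j [-0.11  0.24  1.42 -0.03  1.38 -1.54]
shift [0.0327 0.1284 0.3658] norm 0.389
turn [1.24  0.042 0.112]
shift in turned frame [0.0571 0.3848 0.0011]
```

Emit:
play_rows(
  motion=[0.138,0.005,0.012,0,0,0,-1,0.138,0.005,0.012,0,0,0,-1,0.138,0.005,0.012,0,0,0,-1,0.138,0.005,0.012,0,0,0,-1,0.138,0.005,0.012,0,0,0,-1,0.138,0.005,0.012,0,0,0,-1,0.138,0.005,0.012,0,0,0,-1,0.138,0.005,0.012,0,0,0,-1,0.138,0.005,0.012,0,0,0,-1,0,0,0,0,0,0,-1],
)

```text
clock: 9.9
eef_pos: [575.8, -33.9, 308.1]
eef_rot: [-0.339, 1.547, -0.196]
wrist_force: [-0.5, 0.2, 0.0]
finger_gap: 77.2
```

```bash
python3 go.py 498 345 230 11.1
```

```text
t 9.9 pos [575.8 -33.9 308.1] jaw yaw 8.22 xaxis [ 0.023 -0.005 -1.   ] F [-0.5  0.2  0. ] gap 77.2 j [-0.12  0.29  1.29 -0.    1.53 -0.26]
shift [ 0.0745  0.3867 -0.0246] norm 0.395
turn [-0.05   0.022  0.008]
shift in turned frame [ 0.0781  0.3868 -0.0034]
```

Emit:
play_rows(
  motion=[-0.05,0.022,0.008,0.004,0.043,0,-1,0,0,0,0.004,0.043,0,-1,0,0,0,0.004,0.043,0,-1,0,0,0,0.006,0.043,0,-1,0,0,0,0.006,0.043,0,-1,0,0,0,0.01,0.043,0,-1,0,0,0,0.01,0.043,0,-1,0,0,0,0.01,0.043,0,-1,0,0,0,0.01,0.043,0,-1,0,0,0,0,0,0,-1],
)

```text
clock: 10.9
eef_pos: [497.7, 357.0, 253.6]
eef_rot: [-0.147, 1.551, 0.091]
wrist_force: [0.3, -0.9, -0.6]
finger_gap: 93.5
```

```bash
python3 go.py 498 345 35 11.1
```

```text
t 10.9 pos [497.7 357.  253.6] jaw yaw 13.6 xaxis [ 0.019  0.002 -1.   ] F [ 0.3 -0.9 -0.6] gap 93.5 j [ 0.57  0.4   1.27 -0.01  1.45  0.33]
shift [ 0.2185 -0.0112 -0.0067] norm 0.219
turn [0.044 0.019 0.002]
shift in turned frame [ 0.2186 -0.0119 -0.002 ]
```

Emit:
play_rows(
  motion=[0.044,0.019,0.002,0.04,0,0,-1,0,0,0,0.045,0,0,-1,0,0,0,0.045,0,0,-1,0,0,0,0.045,0,0,-1,0,0,0,0.03,0,0,-1,0,0,0,0,0,0,-1],
)

```text
clock: 11.5
eef_pos: [504.1, 358.6, 50.6]
eef_rot: [0.2, 1.556, 0.419]
wrist_force: [0.1, 0.7, 1.2]
finger_gap: 93.9
```

```bash
python3 go.py 508 306 33 11.1
python3 - <<'E'
from h import *
im,d=camera("scene"); cv2.imwrite("pics/scene7.png",cv2.resize(im[150:330,330:560],None,fx=3,fy=3))
E
```

```text
t 11.5 pos [504.1 358.6  50.6] jaw yaw 12.5 xaxis [ 0.013  0.006 -1.   ] F [0.1 0.7 1.2] gap 93.9 j [ 0.56  0.6   1.47 -0.    1.06  0.34]
shift [ 0.0174 -0.0523 -0.0078] norm 0.056
turn [ 0.024  0.014 -0.003]
shift in turned frame [ 0.0176 -0.0524 -0.0063]
```

View pics/scene7.png

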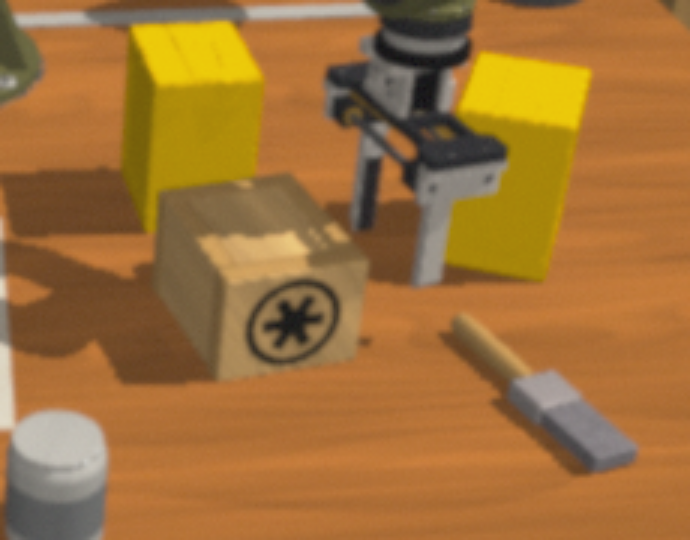

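The fingers straddle the mid-length of the outer side (crop px (365,225) and (430,280)), clear of the brush. I'll push.

Emit:
play_rows(
  motion=[0.024,0.014,0,0.015,-0.02,-0.006,-1,0,0,0,0.002,-0.02,0,-1,0,0,0,0,-0.015,0,-1,0,0,0,0,-0.015,0,-1,0,0,0,0,-0.018,0,-1,0,0,0,0,-0.018,0,-1,0,0,0,0,-0.018,0,-1,0,0,0,0,-0.018,0,-1,0,0,0,0,-0.018,0,-1,0,0,0,0,-0.018,0,-1],
)

```text
clock: 12.55
eef_pos: [545.6, 180.5, 54.6]
eef_rot: [0.377, 1.539, 0.584]
wrist_force: [-0.3, 2.4, -1.2]
finger_gap: 94.1
```

```bash
python3 go.py 548 84 33 11.1
```

```text
t 12.55 pos [545.6 180.5  54.6] jaw yaw 11.83 xaxis [ 0.027  0.018 -0.999] F [-0.3  2.4 -1.2] gap 94.1 j [0.25 0.5  1.62 0.01 0.99 0.04]
shift [ 0.02   -0.0951 -0.0181] norm 0.099
turn [ 0.013  0.03  -0.012]
shift in turned frame [ 0.0216 -0.0951 -0.0162]
```

```bash
cat > fit.py <<'E'
from m import *
im,d=camera("scene"); cv2.imwrite("pics/s_%d.png"%int(read_state()['clock']*100),cv2.resize(im[170:330,230:430],None,fx=3,fy=3))
C=cloud("scene",d)
hsv=cv2.cvtColor(im,cv2.COLOR_BGR2HSV)
m=(d>0)&(C[...,0]>400)&(C[...,0]<720)&(C[...,1]>-110)&(C[...,1]<300)&(abs(C[...,2]-98)<6)
n,l,s,c=cv2.connectedComponentsWithStats(m.astype(np.uint8)); k=1+s[1:,4].argmax()
r=cv2.minAreaRect(C[l==k][:,:2].astype(np.float32)); ctr=np.array(r[0])
print(np.round(r[0]),np.round(r[1]),round(r[2],1),cv2.boxPoints(r).round().tolist())
u=np.array([.9978,-.0659]);v=np.array([.0659,.9978]);q=ctr-[491,21]; print("line frame",q@u,q@v)
E
python3 fit.py; ls pics
```

```text
[551. 115.] [159. 144.] 13.3 [[457.0, 167.0], [490.0, 27.0], [645.0, 64.0], [612.0, 204.0]]
line frame 53.958533009338375 98.05505882873535
crop0.png
s_1260.png
scene0.png
scene1.png
scene2.png
scene3.png
scene4.png
scene5.png
scene6.png
scene7.png
top0.png
top1.png
top6.png
```

Emit:
play_rows(
  motion=[0,0.01,0,0.006,-0.014,0,-1,0,0.01,0,0.006,-0.016,0,-1,0,0,0,0.005,-0.016,0,-1,0,0,0,0.003,-0.016,0,-1,0,0,0,0,0,0,-1],
)

```text
clock: 13.1
eef_pos: [564.3, 118.4, 42.8]
eef_rot: [0.526, 1.543, 0.734]
wrist_force: [0.7, 0.1, -0.4]
finger_gap: 94.1
```

```bash
python3 go.py; python3 fit.py; ls -t pics|head -1
```

```text
t 13.1 pos [564.3 118.4  42.8] jaw yaw 11.89 xaxis [ 0.021  0.019 -1.   ] F [ 0.7  0.1 -0.4] gap 94.1 j [ 0.14  0.53  1.61  0.02  0.98 -0.08]
[568.  54.] [155. 141.] 12.4 [[477.0, 106.0], [507.0, -32.0], [659.0, 2.0], [629.0, 140.0]]
line frame 74.75397958488465 37.98272859725952
s_1315.png
```

Emit:
play_rows(
  motion=[0,0,0,0.003,-0.011,0,-1,0,0,0,0.003,-0.011,0,-1,0,0,0,0.002,-0.01,0,-1,0,0,0,0,0,0,-1,0,0,0,0,0.03,0,-1,0,0,0,0,0.04,0,-1,0,0,0,-0.04,0.02,0,-1,0,0,0,-0.045,0,0,-1,0,0,0,-0.045,0.03,0,-1,0,0,0,-0.02,0.045,0,-1,0,0,0,0,0.045,0,-1,0,0,0,0,0.045,0,-1,0,0,0,0,0,0,-1],
)

```text
clock: 14.45
eef_pos: [510.5, 347.4, 196.4]
eef_rot: [0.445, 1.534, 0.659]
wrist_force: [-0.4, -0.1, -0.4]
finger_gap: 93.9
```

```bash
python3 go.py; python3 fit.py
python3 - <<'E'
from m import *
for c in("scene","top"):
    im,d=camera(c); cv2.imwrite(f"pics/{c}9.png",im); crates(d,c,60,regions=((400,720,-90,100),(400,660,-360,-180)))
    T=np.array(camera_params(c)['T'])
    for n in("line","crate_stamped_center","crate_plain_center","tin","jar","brush"):
        print(n,[((T@np.r_[r['at'],1])[:3].round(),round(r['conf'],2)) for r in place_of(c,n)[:4]])
E
```

```text
t 14.45 pos [510.5 347.4 196.4] jaw yaw 12.23 xaxis [ 0.029  0.023 -0.999] F [-0.4 -0.1 -0.4] gap 93.9 j [0.54 0.44 1.36 0.   1.31 0.32]
[578.  18.] [160. 123.] 11.7 [[487.0, 62.0], [512.0, -58.0], [669.0, -25.0], [644.0, 95.0]]
line frame 87.19750756759643 3.15386488494873
scene ztop 98.0 rect [577.  19.] [158. 124.] 12.1 n 1898
[[487.0, 63.0], [513.0, -58.0], [668.0, -25.0], [642.0, 96.0]]
scene ztop 98.0 rect [ 499. -258.] [121. 160.] 82.4 n 1739
[[412.0, -307.0], [571.0, -329.0], [587.0, -208.0], [428.0, -187.0]]
line []
crate_stamped_center []
crate_plain_center []
tin [(array([768.,  45.,  -0.]), 0.56)]
jar [(array([ 654., -437.,    4.]), 0.68)]
brush [(array([636., 436.,  -0.]), 0.59)]
top ztop 100.0 rect [577.  17.] [151. 121.] 12.2 n 2815
[[490.0, 60.0], [516.0, -58.0], [664.0, -26.0], [638.0, 92.0]]
top ztop 99.0 rect [ 499. -260.] [123. 151.] 82.4 n 2932
[[416.0, -311.0], [566.0, -331.0], [582.0, -209.0], [432.0, -189.0]]
line [(array([491.,  19.,   2.]), 0.74)]
crate_stamped_center []
crate_plain_center [(array([ 500., -480.,   77.]), 0.93), (array([652.,  35.,  50.]), 0.5)]
tin [(array([781.,  42.,  -3.]), 0.81)]
jar [(array([ 575., -269.,   48.]), 0.65), (array([ 650., -443.,   -2.]), 0.58)]
brush [(array([641., 436.,  -1.]), 0.81), (array([650.,  35.,  48.]), 0.45)]
```

View pics/scene9.png

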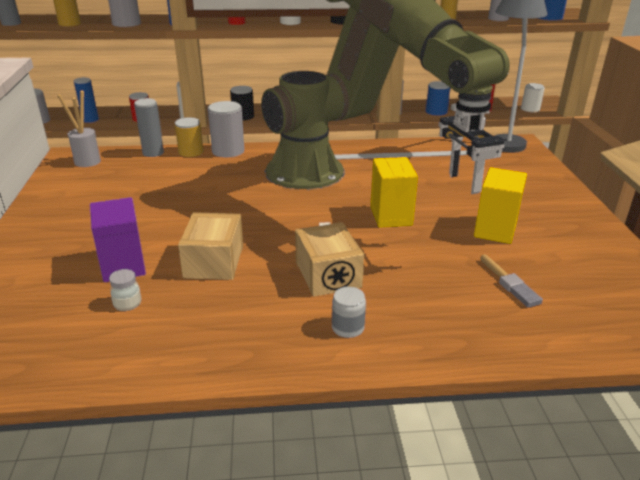

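View pics/top9.png

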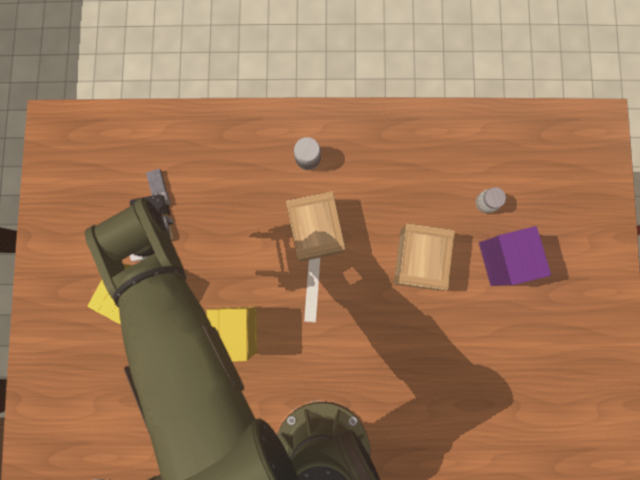

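The stamped crate lies across the line at scene px (330,258), about 2–3 mm off the centreline and 86 mm along it. The plain crate is where it fell at (212,245), and the bystanders haven't moved. The gripper is clear of everything.

```bash
python3 -c "
from cell import *
print(sign_off())"
```

```text
the job is handed in; nothing more can be done
None
```

I tipped both crates onto their near sides with the shut fingertips. The star-in-ring was under the left crate, so I pushed that one sideways with the open fingers onto the dispatch line. I then backed the gripper off and handed the job in at about 15 s; no verdict is reported.

My last checks, from the scene and top cameras:
- **Stamped crate:** it lies flat with its top at about 98 mm, 1–3 mm from the line's centreline and about 87 mm along it from the middle.
- **Plain crate:** it lies at (499, -260), about 280 mm from the centreline and about 120 mm (plus the drop in height) from where it started.
- **Bystanders:** the tin, jar and brush still read at their starting positions, to within the measuring error of a few mm.
- **Gripper:** it is in free air at a height of 196 mm, with wrist force near zero.

- **Did not agree:** the trained networks did not help with the crates lying down. They either missed the crate centres or gave false positions, such as a decoy box for the plain crate and the plain crate for the jar. The final crate positions therefore come from the depth images. While the fingers were still at the crate they spoiled the depth outline, so I measured again after backing off.

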